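# Set and lock the rail stop against the board

## Robot

A 6-joint arm with a two-finger parallel gripper is mounted at the origin on the work surface. World frame = base frame: x ahead of the robot, y to its left, z up, the work surface at z = 0. Lengths are in m, angles in rad, forces in N, time in s.
With the tool pointing down it reaches from about 0.275 to 0.725 m from the base axis. Payload 15.9 kg.
Tool frame: the origin (TCP) lies between the finger pads; the fingertips stand 25 mm ahead of it and the grasp point (between the pads) lies 6 mm ahead of it; z points along the fingers, y is the line along which they close (so a half turn about z gives the same grasp; the last joint's range is limited). The gripper opens to 85 mm and grips with 20 to 120 N. Pads are 22 mm wide; open, the fingers measure 114 mm over their backs; the gripper's body (76 mm by 85 mm) begins 54 mm behind the grasp point. The pads swing forward as they close: fully open they stand 13 mm farther back than shut.
Start: joints at [-1.231, 0.213, -0.034, 1.323, 0, 1.571], TCP at [0.167, -0.471, 0.256] pointing down, gripper open.
Joint ranges: [-2.98, 2.98], [-0.74, 1.72], [-1.14, 1.35], [-2.1, 2.04], [-1.57, 1.44], [-3.14, 3.14]. Speed limits (rad/s): [1.89, 1.89, 2.39, 2.57, 3.14, 3.14].

## Interface

Orientations are given as a 3x3 rotation matrix whose columns are the frame's x, y, z axes.
In Python, from bench import bot gives the robot as it stands.
- The arm moves only by the shell command python3 -m pendant 'ROWS' [FORCE]. ROWS is text: rows parted by semicolons, each of 5 numbers parted by spaces: the closure, from -1 (fully open) to 1 (shut), then the shift along the tool's x, y, z in units of 60 mm (1.0 is 60 mm), then the turn about the tool's z in units of 10 degrees (1.0 is 10 degrees). In form: fingers tx ty tz spin; .... A call has 1 to 20 rows; each row shifts and turns the commanded pose from where the row before left it, along the tool's axes as they then stand; what a row does not reach is not made up. A row lasts 1/8 s, in which the tool goes at most 62.5 mm and 10.7 degrees, less where a joint would pass 70% of its speed; a pose out of reach is approached as far as the arm can. A call is refused whole if a number of a shift passes 1 or a number of a turn 1, either way. A call with a gripper value outside its range is refused whole. The fingers move at their own pace and stop on an object; FORCE is the grip in N (left out, the last holds). Time passes only in rows, so rows that do not move let the fingers close. It gives the time, the measured TCP pose, the force, the opening and the grip force at its end, in the units of the state.
- bot.state(): the state, without advancing time (a new reading comes with each control period).
- bot.grab_frame(name): name is "scene" or "top" or "wrist"; returns (picture, depth): 400x640x3 uint8, red, green, blue; 400x640 float32, m along the optical axis (not along the pixel's ray), 0 where there is no reading.
- bot.camera_model(name): a dict with "mtx" (3x3 intrinsics, pixels), "dist_coeffs" ([k1, k2, p1, p2, k3] as OpenCV has them; the pictures are not rectified), "R" (3x3) and "t" (3): a world point X has camera coordinates R X + t. Camera axes: x right, y down, z forward; pixel columns grow to the right and rows downward; lengths in m; the calibration is good to about 2 mm. A picture is of the moment at which its call begins: read the wrist's pose just before it. camera_model takes no time and is no camera call; for the wrist camera it gives the pose at the moment of the call.
- bot.hand_in(): hands the job in; it is judged then, once.
The state is a dict: "clock": time; "joints": joint angles; "joint_vel": joint speeds; "tau": joint torques, N m; "position": TCP position; "tool_rot": TCP orientation; "ft_force": force on the tool from outside, world axes, zero at the start; "ft_torque": the same for the moment, N m; "finger_gap": finger opening in m; "finger_force": force on a finger pad.
Only numpy, scipy, OpenCV 4.12 (cv2) and the standard library are available. Lean on these libraries where they do the work, as an engineer would, in place of code of your own. Each camera call takes 0.05 s, during which the arm holds its last target. There are 200 camera calls.

## Task

On the stop rail, slide the loose stop (the one whose cam lever stands up) along the rail until its face meets the facing end of the striped board. Then flip its lever all the way over, flat, to lock it there. The board already butts against the other, locked stop: leave it where it lies.

Things in the scene. Friction and masses are not known exactly. Their poses are not given: they have to be found in the camera images.
- stop_face (a point): Loose steel stop: top edge of its contact face, 64 mm above the bench. Axes: y along the rail to the board (face looks +y), x across it, away from the robot, z up. Contact arm here: x -24 to +50 mm, y -16 (back: push here) to 0, 22 to 64 mm above the bench; base under it 18 mm high, free space behind. Carriage on the rail: x 50 to 110, y -50 to 0, top at 94 mm. Slides with 3 N of friction.
- lever_tip (a point): Free end of the loose stop's black cam lever, 84 mm from its hinge. In the stop_face frame the hinge line runs along y through x = +80 mm, 76 mm above the bench; the lever's middle is at y = -25. Bar 14 mm wide, 8 thick; paddle at the end 24 wide (along y), 10 thick, 30 long. Upright its tip is 160 mm above the bench; laid over it points to +x, tip 82 mm above the bench, free below.
- cam_lever (a joint): Lever angle, rad: 0 = straight up (stop free), 1.5 = laid over away from the robot (+x), at its limit (stop clamped). Stays where it is left. Over the last 0.6 rad the cam bears on the rail and stiffens, up to about 15 N at the tip; then it holds by itself and the stop no longer slides.
- board: Loose striped hardwood board on the white laminate base, against the rail's robot side, its +y end against a second, mirrored stop that is already locked (lever flat) and fixed. 160 mm long (y, along the rail), 120 wide (x), 30 thick, 0.45 kg. Origin: centre of its underside, 18 mm above the bench. The stop's face must meet its end at y = -80 mm.

How it is judged:
On the way, in this order (a step that is already met when the one before it is completed fails the run):
1. the loose stop's face is within 10 mm of the board's end while its lever still stands up (less than 0.8 rad over) (y of stop_face in the frame of board above -0.09 m and value of joint cam_lever below 0.8 rad), for 0.2 s.
2. the lever is laid over to within 10 degrees of its limit (value of joint cam_lever above 1.33 rad), for 0.2 s.
At the end, for the whole second after the job is handed in: The loose stop's face is within 10 mm of the board's end, its lever laid over to within 10 degrees of its limit (above 1.33 rad), and the board is at rest within 20 mm of where it lay (y of stop_face in the frame of board above -0.09 m and value of joint cam_lever above 1.33 rad and distance of board from where it was at the start of the episode below 0.02 m and linear speed of board below 0.01 m/s); the robot touches nothing.
It fails at once if the board is shifted by more than 30 mm (distance of board from where it was at the start of the episode above 0.03 m).
It also fails if it takes over 51 s, if anything falls off the work surface, if the arm or the gripper's body presses on something with over 40 N, if the wrist force passes 120 N, or if a joint passes its speed limit or range.

## Working session

There is one attempt and no reset: what is moved stays moved. The work goes in short steps, Python scripts to look and compute and a shell command to move; the robot and the scene stay as the last step left them, time stands still between calls to the robot, and variables do not carry over. Pictures are saved under pics/ and viewed, at most 10 in all, crops included, and the job is handed in when it is done.

```bash
mkdir -p pics; ls; cat > h.py <<'E'
from bench import bot
import numpy as np, cv2
def world(name, d, uv):
    m=bot.camera_model(name); u,v=uv
    p=cv2.undistortPoints(np.array([[[u,v]]],float),np.array(m["mtx"]),np.array(m["dist_coeffs"]))[0,0]
    w=d[int(v)-1:int(v)+2,int(u)-1:int(u)+2]; w=w[w>0]; z=np.median(w) if w.size else np.nan
    return np.array(m["R"]).T@(np.array([p[0]*z,p[1]*z,z])-np.array(m["t"]))
E
python3 - <<'E'
from h import *
s=bot.state();print(s["position"],s["tool_rot"],s["clock"])
for n in("scene","top"):
    p,d=bot.grab_frame(n);cv2.imwrite(f"pics/{n}0.png",p[:,:,::-1]);np.savez(f"{n}0.npz",p=p,d=d)
E
```

```text
pics
[ 0.16655209 -0.47112326  0.25582452] [[ 9.42819036e-01  3.33304846e-01 -3.82150030e-04]
 [ 3.33305064e-01 -9.42818494e-01  1.01058894e-03]
 [-2.34639248e-05 -1.08017503e-03 -9.99999416e-01]] 0.0
```

View pics/scene0.png

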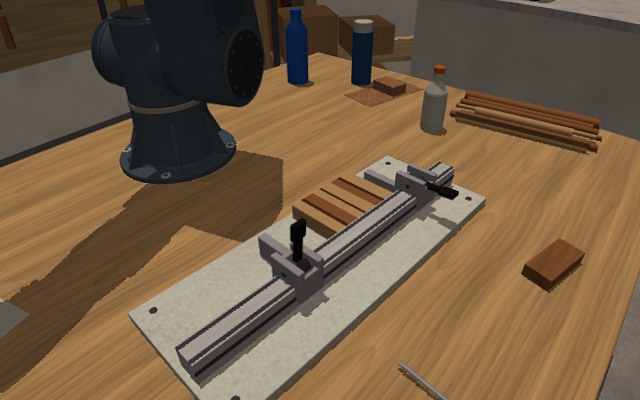

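View pics/top0.png

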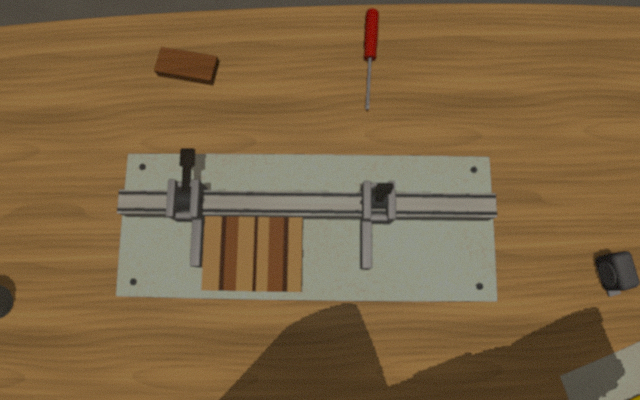

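The top view shows the loose stop's arm at columns 362–372, rows 215–268, with its lever upright near (384,190). The board spans columns 202–302, rows 217–290, and the locked stop is at the left. The scene view shows the upright lever tip at (298,225) and the arm's end at (262,240).

```bash
python3 - <<'E'
from h import *
T=np.load("top0.npz");S=np.load("scene0.npz")
def cloud(n,d,step=1):
    m=bot.camera_model(n);v,u=np.nonzero(d>0)
    q=cv2.undistortPoints(np.stack([u,v],1).astype(float)[:,None],np.array(m["mtx"]),np.array(m["dist_coeffs"]))[:,0]
    z=d[v,u];P=np.c_[q*z[:,None],z]
    return (P-np.array(m["t"]))@np.array(m["R"]),u,v
def st(l,P,k):
    Q=P[k];print(l,k.sum(),np.round(np.percentile(Q,[2,50,98],axis=0),4).tolist())
P,u,v=cloud("top",T["d"])
r=lambda a,b,c,e:(u>=a)&(u<=b)&(v>=c)&(v<=e)
st("board",P,r(195,310,222,295)&(abs(P[:,2]-.048)<.006)&(u>204))
st("arm",P,r(355,380,222,275)&(abs(P[:,2]-.064)<.008))
st("carr",P,r(355,400,175,222)&(abs(P[:,2]-.094)<.008))
st("lever",P,r(365,400,175,222)&(P[:,2]>.125))
st("rail",P,r(210,350,185,220)&(P[:,2]>.05))
# rail direction/edge: board edge lines
k=r(200,310,222,295)&(abs(P[:,2]-.048)<.006)&(u>208)
print("board rect",cv2.minAreaRect((P[k,:2]*1000).astype(np.float32)))
k=r(355,380,222,275)&(abs(P[:,2]-.064)<.008)
print("arm rect",cv2.minAreaRect((P[k,:2]*1000).astype(np.float32)))
k=r(210,350,185,220)&(P[:,2]>.05);print("rail rect",cv2.minAreaRect((P[k,:2]*1000).astype(np.float32)))
P,u,v=cloud("scene",S["d"])
st("S lever",P,r(285,310,215,262)&(P[:,2]>.125))
st("S lever top",P,r(285,310,215,262)&(P[:,2]>.155))
k=r(255,325,232,290)&(abs(P[:,2]-.064)<.004)&(P[:,0]<P[r(285,310,215,262)&(P[:,2]>.125)][:,0].mean()-.035);st("S arm",P,k)
st("S board",P,r(290,395,175,240)&(abs(P[:,2]-.048)<.003))
E
```

```text
board 6731 [[0.4175, -0.0168, 0.0447], [0.4706, 0.058, 0.0473], [0.5247, 0.134, 0.0498]]
arm 489 [[0.4473, -0.1315, 0.0604], [0.4805, -0.1233, 0.0631], [0.5173, -0.1151, 0.0656]]
carr 648 [[0.5205, -0.1662, 0.0863], [0.5469, -0.1322, 0.0927], [0.5767, -0.1184, 0.0959]]
lever 192 [[0.5495, -0.1528, 0.1269], [0.5522, -0.1415, 0.1558], [0.5607, -0.1319, 0.1604]]
rail 3525 [[0.5339, -0.0963, 0.0552], [0.5547, 0.0125, 0.0594], [0.5761, 0.1226, 0.0621]]
board rect ((470.8771667480469, 56.14241027832031), (152.96449279785156, 111.22055053710938), 88.44192504882812)
arm rect ((482.29522705078125, -123.91020202636719), (16.214563369750977, 72.96095275878906), 87.45885467529297)
rail rect ((551.9265747070312, 13.676338195800781), (227.96949768066406, 48.42650604248047), 88.3822021484375)
S lever 333 [[0.5529, -0.1579, 0.1257], [0.5598, -0.1494, 0.1488], [0.5621, -0.1358, 0.1606]]
S lever top 115 [[0.5528, -0.1576, 0.1554], [0.5591, -0.148, 0.1592], [0.5624, -0.1357, 0.1611]]
S arm 291 [[0.4491, -0.135, 0.0603], [0.4793, -0.1278, 0.0639], [0.5082, -0.1187, 0.0656]]
S board 3172 [[0.419, -0.0214, 0.0461], [0.4785, 0.0492, 0.0481], [0.5761, 0.1365, 0.0499]]
```

```bash
python3 -m pendant '1 .66 -.28 0 0;1 .66 -.28 0 0;1 .66 -.28 0 0;1 .66 -.28 0 0;1 .66 -.28 0 0;1 .66 -.28 0 0;1 .66 -.28 0 0;1 .66 -.28 0 0;1 .66 -.28 0 0;1 .66 -.28 0 0;1 0 0 0 .7;1 0 0 0 .7;1 0 0 0 .7;1 0 0 0 0;1 0 0 0 0' 60; python3 - <<'E'
from h import *
s=bot.state();print(s["position"],s["tool_rot"],s["clock"],s["finger_gap"],s["ft_force"])
p,d=bot.grab_frame("wrist");cv2.imwrite("pics/w1.png",p[:,:,::-1])
for uv in [(320,200)]: print(world("wrist",d,uv))
E
```

```text
clock: 1.98
position: [0.4839, -0.181, 0.2562]
tool_rot: [[1.0, -0.024, -0.0], [-0.024, -1.0, 0.0], [-0.0, -0.0, -1.0]]
ft_force: [0.3, 0.5, -0.3]
finger_gap: -0.0002
finger_force: 0.0
[ 0.48393825 -0.18100957  0.25619439] [[ 9.99712182e-01 -2.39897599e-02 -2.09073114e-04]
 [-2.39897302e-02 -9.99712195e-01  1.43360946e-04]
 [-2.12452137e-04 -1.38304076e-04 -9.99999968e-01]] 1.975 -0.0002326616368071394 [ 0.2981203   0.51690487 -0.30708121]
[ 0.4526913  -0.18316739  0.01624768]
```

View pics/w1.png

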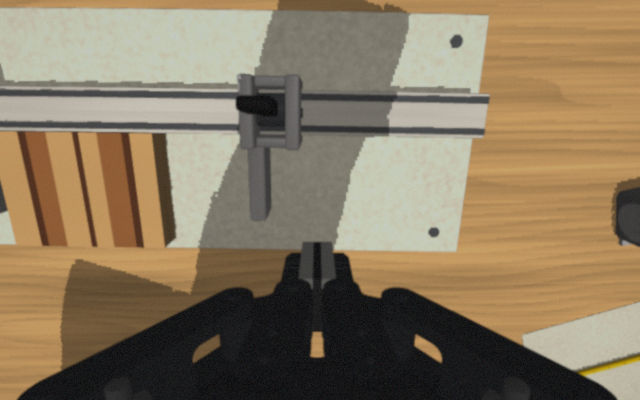

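The wrist view shows the shut fingertips at (318,250), to the right of the arm's end at (258,218). The board's end is at column 170, so the way down is clear.

```bash
python3 -m pendant '1 0 0 .53 0;1 0 0 .53 0;1 0 0 .53 0;1 0 0 .53 0;1 0 0 .53 0;1 0 0 .53 0;1 0 0 0 0;1 0 -.2 0 0;1 0 -.2 0 0;1 0 -.2 0 0;1 0 -.2 0 0;1 0 -.2 0 0;1 0 0 0 0'; python3 - <<'E'
from h import *
p,d=bot.grab_frame("top");cv2.imwrite("pics/t2.png",p[100:320,100:520,::-1])
E
```

```text
clock: 3.65
position: [0.4854, -0.1199, 0.0654]
tool_rot: [[1.0, -0.025, -0.0], [-0.025, -1.0, 0.001], [-0.0, -0.001, -1.0]]
ft_force: [-0.1, -0.2, -0.0]
finger_gap: 0.0003
finger_force: 0.0
```

View pics/t2.png

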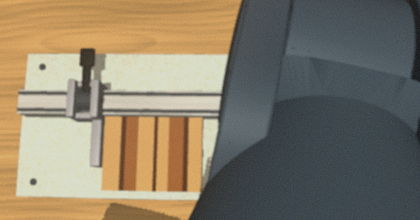

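The top view is blocked by the robot (columns 200–420), with only the board and the locked stop visible. I'll use the wrist camera for the rest of the push.

```bash
python3 -m pendant '1 0 -.2 0 0;1 0 -.2 0 0;1 0 -.2 0 0;1 0 -.15 0 0;1 0 0 0 0'; python3 - <<'E'
from h import *
p,d=bot.grab_frame("wrist");cv2.imwrite("pics/w2.png",p[:,:,::-1]);np.savez("w2.npz",p=p,d=d)
E
```

```text
clock: 4.32
position: [0.4866, -0.0751, 0.0655]
tool_rot: [[1.0, -0.026, -0.0], [-0.026, -1.0, 0.001], [-0.0, -0.001, -1.0]]
ft_force: [0.2, 0.1, 0.4]
finger_gap: 0.0005
finger_force: 0.0
```

View pics/w2.png

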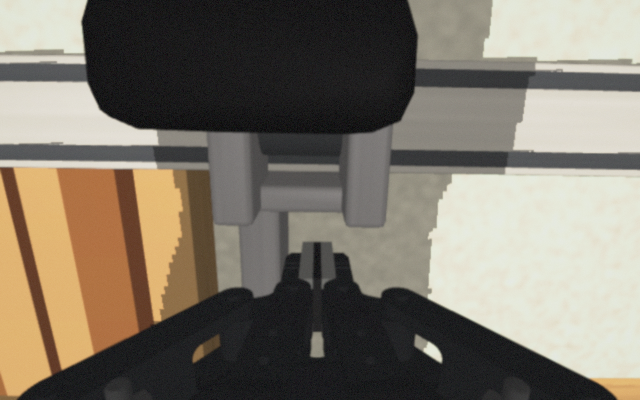

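The wrist view shows the stop's arm at columns 240–288, pushed along by the fingers at (318,260). The board's end is near column 215. The lever is still upright, so I push slowly until the force rises.

```bash
python3 -m pendant '1 0 -.1 0 0;1 0 -.1 0 0;1 0 -.05 0 0;1 0 0 0 0';python3 -m pendant '1 0 -.05 0 0;1 0 -.05 0 0;1 0 0 0 0'; python3 - <<'E'
from h import *
p,d=bot.grab_frame("wrist")
for n,uvs in (("arm",[(250,240),(270,240),(280,235)]),("board",[(x,230) for x in range(195,245,6)])):
    for uv in uvs: print(n,uv,np.round(world("wrist",d,uv),4))
E
```

```text
clock: 4.88
position: [0.4872, -0.0607, 0.0655]
tool_rot: [[1.0, -0.026, -0.0], [-0.026, -1.0, 0.001], [-0.0, -0.001, -1.0]]
ft_force: [0.5, -0.4, 0.2]
finger_gap: -0.0003
finger_force: 0.0
clock: 5.25
position: [0.4874, -0.0548, 0.0655]
tool_rot: [[1.0, -0.026, 0.0], [-0.026, -1.0, 0.0], [0.0, -0.0, -1.0]]
ft_force: [0.1, -1.1, -0.3]
finger_gap: 0.0
finger_force: 0.3
arm (250, 240) [ 0.5073 -0.0288  0.0619]
arm (270, 240) [ 0.5075 -0.0367  0.0627]
arm (280, 235) [ 0.509  -0.0405  0.0616]
board (195, 230) [ 0.5062 -0.0018  0.0462]
board (201, 230) [ 0.5062 -0.0045  0.0465]
board (207, 230) [ 0.5061 -0.0071  0.0465]
board (213, 230) [ 0.5058 -0.0094  0.0458]
board (219, 230) [ 0.5058 -0.0121  0.0461]
board (225, 230) [ 0.5057 -0.0147  0.046 ]
board (231, 230) [ 0.5057 -0.0174  0.0461]
board (237, 230) [ 0.5055 -0.0199  0.0457]
board (243, 230) [ 0.5116 -0.0265  0.062 ]
```

```bash
python3 -m pendant '1 0 -.03 0 0;1 0 -.03 0 0;1 0 0 0 0;1 0 0 0 0'
```

```text
clock: 5.8
position: [0.4875, -0.0513, 0.0655]
tool_rot: [[1.0, -0.027, 0.0], [-0.027, -1.0, 0.0], [0.0, -0.0, -1.0]]
ft_force: [0.5, 0.0, -0.1]
finger_gap: 0.0001
finger_force: 0.4
```

```bash
python3 -m pendant '1 0 -.03 0 0;1 0 0 0 0;1 0 0 0 0'
```

```text
clock: 6.18
position: [0.4875, -0.0497, 0.0655]
tool_rot: [[1.0, -0.027, 0.0], [-0.027, -1.0, -0.0], [0.0, 0.0, -1.0]]
ft_force: [1.7, -3.1, -0.5]
finger_gap: -0.0001
finger_force: 1.5
```

```bash
python3 -m pendant '1 0 -.03 0 0;1 0 0 0 0;1 0 0 0 0'
```

```text
clock: 6.55
position: [0.4876, -0.0488, 0.0655]
tool_rot: [[1.0, -0.027, 0.0], [-0.027, -1.0, -0.002], [0.0, 0.002, -1.0]]
ft_force: [0.2, -11.6, -1.9]
finger_gap: -0.0001
finger_force: 5.9
```

```bash
python3 -m pendant '1 0 .25 0 0;1 0 .3 0 0;1 0 0 -.6 0;1 0 0 -.8 0;1 0 0 -.8 0;1 0 0 -.8 0;1 0 0 0 0;1 0 0 0 0'; python3 - <<'E'
from h import *
p,d=bot.grab_frame("wrist");cv2.imwrite("pics/w3.png",p[:,:,::-1])
m=bot.camera_model("wrist");v,u=np.nonzero(d>0)
q=cv2.undistortPoints(np.stack([u,v],1).astype(float)[:,None],np.array(m["mtx"]),np.array(m["dist_coeffs"]))[:,0]
z=d[v,u];P=(np.c_[q*z[:,None],z]-np.array(m["t"]))@np.array(m["R"])
b=lambda lo,hi:((P>lo)&(P<hi)).all(1)
for n,k in (("lever",b([.53,-.12,.12],[.6,.02,.17])),("top",b([.53,-.12,.154],[.6,.02,.17])),("arm",b([.43,-.1,.058],[.515,.0,.07])),("board",b([.43,-.1,.042],[.515,.1,.053]))):
    print(n,k.sum(),np.round(np.percentile(P[k],[2,50,98],axis=0),4).tolist() if k.any() else 0)
E
```

```text
clock: 7.55
position: [0.4865, -0.0815, 0.245]
tool_rot: [[1.0, -0.027, -0.0], [-0.027, -1.0, 0.0], [-0.0, -0.0, -1.0]]
ft_force: [-0.7, 0.2, -0.5]
finger_gap: 0.0002
finger_force: 0.0
lever 825 [[0.5525, -0.0581, 0.1342], [0.5583, -0.0475, 0.1567], [0.5637, -0.0357, 0.1586]]
top 663 [[0.5544, -0.0575, 0.1543], [0.5591, -0.0466, 0.1569], [0.5637, -0.0355, 0.1587]]
arm 1200 [[0.4507, -0.0344, 0.0596], [0.4833, -0.0265, 0.0618], [0.5136, -0.0183, 0.0632]]
board 9830 [[0.4319, -0.0142, 0.0444], [0.4751, 0.0416, 0.0459], [0.5135, 0.0977, 0.0474]]
```

View pics/w3.png

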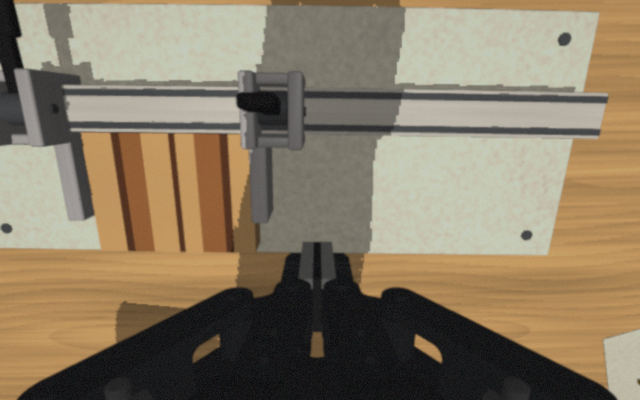

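The stop's arm (columns 252–270) now butts against the board's end (column 257). The lever is still upright near (262,103), with its tip measured at about (0.557, -0.047, 0.159), which matches the text.

```bash
python3 -m pendant '1 .2 -.29 0 0;1 .2 -.29 0 0;1 0 0 -0 0;1 0 0 .46 0;1 0 0 .46 0;1 0 0 .46 0;1 .23 0 0 0;1 .23 0 0 0;1 .2 0 .01 0;1 .2 0 .01 0;1 .2 0 .08 0;1 .2 0 .1 0;1 0 0 0 0'
```

```text
clock: 9.22
position: [0.5876, -0.0487, 0.1499]
tool_rot: [[1.0, -0.027, -0.001], [-0.027, -1.0, 0.0], [-0.001, -0.0, -1.0]]
ft_force: [0.2, -0.0, 0.1]
finger_gap: -0.0002
finger_force: 0.0
```

```bash
python3 -m pendant '1 .16 0 .1 0;1 .16 0 .1 0;1 .08 0 .1 0;1 .09 0 .1 0;1 .06 0 .1 0;1 0 0 0 0'; python3 - <<'E'
from h import *
p,d=bot.grab_frame("scene");cv2.imwrite("pics/s4.png",cv2.resize(p[130:330,180:480,::-1],None,fx=2,fy=2))
E
```

```text
clock: 9.98
position: [0.6204, -0.0496, 0.1201]
tool_rot: [[1.0, -0.027, -0.0], [-0.027, -1.0, 0.0], [-0.0, -0.0, -1.0]]
ft_force: [0.1, 0.4, 0.2]
finger_gap: 0.0001
finger_force: 0.0
```

View pics/s4.png

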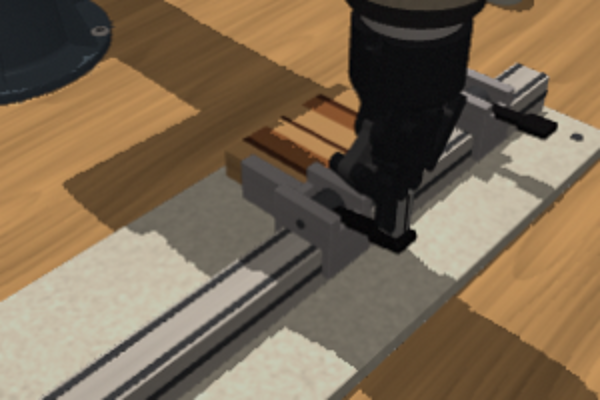

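The crop shows the lever mostly laid over, with its tip at (405,240) and the fingertips on top of it. The wrist force is still about zero, so I press down in steps.

```bash
python3 -m pendant '1 0 0 .07 0;1 0 0 .07 0;1 0 0 0 0;1 0 0 0 0'
```

```text
clock: 10.52
position: [0.6202, -0.0496, 0.1124]
tool_rot: [[1.0, -0.027, 0.0], [-0.027, -1.0, -0.0], [0.0, 0.0, -1.0]]
ft_force: [1.4, 0.8, 2.3]
finger_gap: 0.0002
finger_force: 0.9
```

```bash
python3 -m pendant '1 0 0 .05 0;1 0 0 0 0;1 0 0 0 0'
```

```text
clock: 10.9
position: [0.6206, -0.0496, 0.1102]
tool_rot: [[1.0, -0.027, 0.001], [-0.027, -1.0, -0.0], [0.001, -0.0, -1.0]]
ft_force: [-2.5, -0.1, 12.7]
finger_gap: -0.0001
finger_force: 6.3
```

```bash
python3 -m pendant '1 0 0 .04 0;1 0 0 0 0;1 0 0 0 0'
```

```text
clock: 11.28
position: [0.6208, -0.0496, 0.109]
tool_rot: [[1.0, -0.027, 0.003], [-0.027, -1.0, -0.0], [0.003, 0.0, -1.0]]
ft_force: [-6.7, 0.6, 28.1]
finger_gap: 0.0003
finger_force: 14.0
```

```bash
python3 -m pendant '1 0 0 .03 0;1 0 0 0 0;1 0 0 0 0'
```

```text
clock: 11.65
position: [0.6211, -0.0496, 0.1082]
tool_rot: [[1.0, -0.027, 0.004], [-0.027, -1.0, -0.0], [0.004, 0.0, -1.0]]
ft_force: [-11.2, 1.4, 39.8]
finger_gap: 0.0003
finger_force: 20.0
```

```bash
python3 -m pendant '1 0 0 -.4 0;1 0 0 -.8 0;1 0 0 -.8 0;1 -.8 .5 0 0;1 -.8 .5 0 0;1 -.8 .5 0 0;1 0 0 0 0;1 0 0 0 0'; python3 - <<'E'
from h import *
p,d=bot.grab_frame("scene");cv2.imwrite("pics/s5.png",cv2.resize(p[130:330,180:480,::-1],None,fx=2,fy=2))
def cl(n,p,d):
    m=bot.camera_model(n);v,u=np.nonzero(d>0)
    q=cv2.undistortPoints(np.stack([u,v],1).astype(float)[:,None],np.array(m["mtx"]),np.array(m["dist_coeffs"]))[:,0]
    z=d[v,u];return (np.c_[q*z[:,None],z]-np.array(m["t"]))@np.array(m["R"]),p[v,u].max(1)
def rep(n,P,c):
    b=lambda lo,hi:((P>lo)&(P<hi)).all(1)
    k=b([.61,-.075,.06],[.67,-.02,.12]);Q=P[k];print(n,"lever",k.sum(),np.round(np.percentile(Q,[2,50,98],axis=0),4).tolist() if k.any() else 0)
    if k.sum()>20: print("slope top", np.polyfit(Q[:,0],Q[:,2],1)[0])
    for nm,k in (("arm",b([.43,-.1,.058],[.515,.0,.07])),("board",b([.43,-.1,.042],[.515,.16,.053]))):
        print(nm,np.round(np.percentile(P[k],[2,50,98],axis=0),4).tolist() if k.any() else 0)
rep("scene",*cl("scene",p,d)); rep("wrist",*cl("wrist",*bot.grab_frame("wrist")))
E
```

```text
clock: 12.65
position: [0.474, -0.1357, 0.2252]
tool_rot: [[1.0, -0.027, 0.0], [-0.027, -1.0, 0.0], [0.0, -0.0, -1.0]]
ft_force: [-0.4, 0.0, -0.8]
finger_gap: 0.0004
finger_force: 0.0
scene lever 277 [[0.6109, -0.0646, 0.0779], [0.6262, -0.0564, 0.0852], [0.6384, -0.0423, 0.0874]]
slope top -0.010456514705886082
arm [[0.4523, -0.0382, 0.0584], [0.4795, -0.0318, 0.0638], [0.5101, -0.0226, 0.0656]]
board [[0.4313, -0.0369, 0.0461], [0.4714, 0.063, 0.0482], [0.5131, 0.1386, 0.0507]]
wrist lever 422 [[0.6101, -0.0607, 0.0775], [0.6136, -0.05, 0.0829], [0.6172, -0.038, 0.0846]]
slope top -0.0023537028185989925
arm [[0.4524, -0.035, 0.059], [0.4848, -0.0275, 0.062], [0.5139, -0.0194, 0.0637]]
board [[0.4319, -0.0162, 0.0447], [0.4753, 0.0642, 0.0462], [0.5135, 0.1416, 0.0496]]
```

View pics/s5.png

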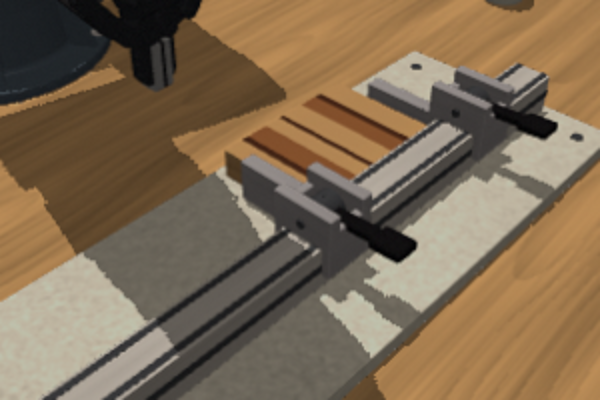

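The lever lies flat, with its tip at (408,245) and its top about 86 mm high, parallel to the locked stop's lever. The stop's face meets the board, the board hasn't moved, and the arm is clear.

```bash
python3 -c "
from bench import bot
print(bot.hand_in())"
```

```text
the job is handed in; nothing more can be done
None
```

I slid the loose stop up to the board's end, laid its lever flat to lock it, and handed the job in at about 13 s with the arm clear; the hand-in returned no verdict.

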